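# Check a silver bar on the arrested beam balance

## Robot

A 6-joint arm with a two-finger parallel gripper is mounted at the origin on the work surface. World frame = base frame: x ahead of the robot, y to its left, z up, the work surface at z = 0. Lengths are in mm, angles in rad, forces in N, time in s.
With the tool pointing down it reaches from about 350 to 875 mm from the base axis. Payload 4.2 kg.
Tool frame: the origin (TCP) lies midway between the tips of the shut fingers; the grasp point (between the pads) lies 19 mm behind it; z points along the fingers, y is the line along which they close (so a half turn about z gives the same grasp; the last joint's range is limited). The gripper opens to 85 mm and grips with 20 to 120 N. Pads are 22 mm wide; open, the fingers measure 114 mm over their backs; the gripper's body (76 mm by 85 mm) begins 54 mm behind the grasp point. The pads swing forward as they close: fully open they stand 13 mm farther back than shut.
Start: joints at [-1.035, 0.385, 0.008, 0, -1.194, -0.259], TCP at [170.816, -601.183, 231.312] pointing down, gripper open.
Joint ranges: [-3.14, 3.14], [-1.21, 2.06], [-1.07, 1.41], [-3.16, 2.05], [-2.99, -0.16], [-3.1, 3.1]. Speed limits (rad/s): [2.79, 2.79, 3.14, 3.14, 3.14, 3.14].

## Interface

Orientations are given as a unit quaternion [x, y, z, w].
In Python, from bench import arm gives the robot as it stands. The module is installed in compiled form; this text tells all that it offers.
- The arm moves only by the shell command python3 -m handwheel 'ROWS' [OPENING]. ROWS is JSON, a list of rows, each an object of numbers: "x", "y", "z": the shift along the world's x, y, z each as a share of 20 cm, from -1 to 1; "ax", "ay", "az": the turn, a rotation vector about the world's x, y, z each as a share of 90 degrees, from -1 to 1. In form: [{"x": .., "y": .., "z": .., "ax": .., "ay": .., "az": ..}, ...]. A call has exactly 8 rows; each row shifts and turns the commanded pose from where the row before left it; what a row does not reach is not made up. A row lasts 1/10 s, in which the tool goes at most 50 mm and 8.59 degrees, less where a joint would pass 70% of its speed; a pose out of reach is approached as far as the arm can. A call with a number of a shift or a turn outside -1 to 1 is refused whole. A call with a gripper value outside its range is refused whole. OPENING is the opening, from -1 (shut) to 1 (fully open), set as the call begins (- or left out, the last holds). The fingers move at their own pace and stop on an object; the grip force is fixed at half the most. Time passes only in rows, so rows that do not move let the fingers close, or fill a call up. It gives the time, the measured TCP pose, the force, the opening and the grip force at its end, in the units of the state.
- arm.read_state(): the state, without advancing time (a new reading comes with each control period).
- arm.get_image(name): name is "scene" or "top" or "wrist"; returns the picture (384x512x3 uint8, red, green, blue); there is no depth.
- arm.camera_params(name): a dict with "K" (3x3 intrinsics, pixels), "k1" (the pictures are not rectified: a ray, as slopes to the right and down, at radius r is drawn at 1 + k1 r^2 times it, then the intrinsics apply), "position" and "orientation" of the camera in the world. Camera axes: x right, y down, z forward; pixel columns grow to the right and rows downward; lengths in mm; the calibration is good to about 2 mm. A picture is of the moment at which its call begins: read the wrist's pose just before it. camera_params takes no time and is no camera call; for the wrist camera it gives the pose at the moment of the call.
- arm.job_done(): hands the job in; it is judged then, once.
The state is a dict: "clock": time; "joints": joint angles; "joint_vel": joint speeds; "joint_efforts": joint torques, N m; "position": TCP position; "ee_rot": TCP orientation; "contact_force": force on the tool from outside, world axes, zero at the start; "wrist_torque": the same for the moment, N m; "gripper_width": finger opening in mm; "grasp_force": force on a finger pad.
Only numpy, scipy, OpenCV 4.12 (cv2) and the standard library are available. Lean on these libraries where they do the work, as an engineer would, in place of code of your own. Each camera call takes 0.05 s, during which the arm holds its last target. There are 200 camera calls.

## Task

Weigh the silver bar against the brass weight on the beam balance: with the beam still arrested, set the bar down gently in the middle of the empty pan. Then swing the red-knobbed arrest lever fully over to release the beam, let it tip down on the bar's side and come to rest for a second or two without touching it, and swing the lever fully back so the beam is arrested level again. Leave the bar and the weight in their pans, and everything else where it was.

Things in the scene. Friction and masses are not known exactly. Their poses are not given: they have to be found in the camera images.
- balance: beam balance fixed to the bench: base 155 x 270 mm, 30 mm high, brass fork column up to 125 mm, 220 mm brass beam hinged across it. Origin: underside, directly below the beam's hinge; x from the robot's side to the far side, y along the beam to the left pan, z up. The base spans x = -85 to +70 mm. The hinge axis lies along x, 115 mm above the origin.
- pan_right (a point): the empty pan, on the right (-y) end of the beam: rectangular steel tray 90 mm (x) by 96 mm (y), fixed rigidly to the beam and tilting with it, its lip 3 mm wide and 5 mm above the floor. Origin: centre of the pan's floor (top face), 110 mm from the beam's hinge, 128 mm above the bench when level; axes then as the balance's.
- pan_left (a point): the like pan at the left (+y) end of the beam, holding the brass weight; origin at the centre of its floor.
- beam (a joint): tilt of the beam, rad: 0 level, positive when the right pan (for the bar) is down; stops at -0.12 and +0.12. Held level while the arrest is on. The swing is damped; when released with the bar loaded it tips to +0.12 within about a second.
- arrest_lever (a joint): rad: 0 = stop, beam arrested (knob to the robot's left); 1.2 = other stop, released (knob to the right). Vertical axis at the balance's front; counterclockwise from above as it grows. Stays where left; 1.5 to 3 N at the knob moves it. Its cam lowers a yoke with two red pads under the beam, which is quite free from 0.8 on and level again only near 0.
- lever_knob (a point): top centre of the lever's upright round red knob: 16 mm in diameter, standing free for 43 mm below this point, 80 mm from the lever's axis, its top 86 mm above the bench. Below it is the steel lever bar, 10 mm thick.
- lever_hinge (a point): point on the lever's vertical axis at the height of the knob's top, 60 mm in front (-x) of the balance's origin. With the lever halfway (0.6 rad) the knob lies straight along the balance's -x from this point.
- silver_bar: the bar to weigh: bright silver-white, 75 x 20 x 18 mm (long along its x, 20 mm along y), about 0.28 kg, lying flat on the blue felt board. Always clearly heavier than the brass weight. Origin: centre of its underside.
- brass_weight: knobbed round brass weight of 0.15 kg, 34 mm across and 41 mm high, standing in the left pan; stays there. Origin: centre of its underside.
- brass_bar: yellow brass bar of the same size as the silver one, beside it on the board; leave alone. Origin: centre of its underside.
- copper_bar: reddish copper bar of the same size, also on the board; leave alone. Origin: centre of its underside.
- bar_board: fixed wooden board 130 x 210 mm, felt-covered, top 8 mm above the bench, with the three bars lying about along its x, some 60 mm apart along its y, in any order. Origin: underside centre.
- hammer: bench hammer lying flat; a bystander. Origin at its underside.
- flat_file: flat hand file with a wooden handle, 195 mm long, lying flat; a bystander. Origin at its underside.
- jar: amber screw-top jar, 60 mm across, 75 mm high; a bystander. Origin at its underside.
- bangle: silver-coloured bangle lying flat, 68 mm across, 12 mm high; a bystander. Origin at its underside.
- pliers: red-handled pliers lying flat, about 160 mm long; a bystander. Origin at its underside.
Mind the look-alikes: they are no part of the job. Leave any green, purple or turquoise look-alike of the silver_bar alone.

How it is judged (in metres and radians):
On the way, in this order (a step that is already met when the one before it is completed fails the run):
1. the silver bar lies let go in the middle of the right pan with the beam still arrested (x of silver_bar in the frame of pan_right between -0.025 and 0.025 m and y of silver_bar in the frame of pan_right between -0.025 and 0.025 m and z of silver_bar in the frame of pan_right between -0.004 and 0.006 m and value of joint arrest_lever below 0.3 rad and contact force between the fingers and silver_bar below 0.3 N), for 0.3 s.
2. the beam is fully released and rests tipped down on the bar's side (x of silver_bar in the frame of pan_right between -0.025 and 0.025 m and y of silver_bar in the frame of pan_right between -0.025 and 0.025 m and z of silver_bar in the frame of pan_right between -0.004 and 0.006 m and value of joint arrest_lever above 1.05 rad and value of joint beam above 0.09 rad and velocity of joint beam between -0.05 and 0.05 rad/s), for 0.5 s.
At the end, for the whole second after the job is handed in: the arrest lever is back within 0.15 rad of its arrested stop, the beam is level within 0.035 rad and still, the silver bar rests on the floor of the right pan and the brass weight on that of the left pan, each within 25 mm of the pan's centre in x and y (x of silver_bar in the frame of pan_right between -0.025 and 0.025 m and y of silver_bar in the frame of pan_right between -0.025 and 0.025 m and z of silver_bar in the frame of pan_right between -0.004 and 0.006 m and x of brass_weight in the frame of pan_left between -0.025 and 0.025 m and y of brass_weight in the frame of pan_left between -0.025 and 0.025 m and z of brass_weight in the frame of pan_left between -0.004 and 0.006 m and value of joint arrest_lever below 0.15 rad and value of joint beam between -0.035 and 0.035 rad and velocity of joint beam between -0.05 and 0.05 rad/s and linear speed of silver_bar below 0.02 m/s); the robot touches nothing.
It fails at once if the beam is released (lever beyond 0.4 rad) while the silver bar is not in the middle of the right pan (value of joint arrest_lever above 0.4 rad and not (x of silver_bar in the frame of pan_right between -0.025 and 0.025 m and y of silver_bar in the frame of pan_right between -0.025 and 0.025 m and z of silver_bar in the frame of pan_right between -0.004 and 0.006 m)).
It fails at once if the robot touches the beam or a pan while it is released (lever beyond 0.4 rad) (value of joint arrest_lever above 0.4 rad and contact force between any of the arm, the fingers and beam above 0.5 N).
It fails at once if the bar is dropped or pressed hard on the pan (over 30 N) (contact force between silver_bar and beam above 30 N).
It fails at once if the brass weight is shifted out of the middle of its pan (not (x of brass_weight in the frame of pan_left between -0.025 and 0.025 m and y of brass_weight in the frame of pan_left between -0.025 and 0.025 m and z of brass_weight in the frame of pan_left between -0.004 and 0.006 m)).
It fails at once if another thing on the bench is moved by more than 20 mm (distance of any of brass_bar, copper_bar, hammer, flat_file, jar, bangle, pliers from where it was at the start of the episode above 0.02 m).
It also fails if it takes over 72 s, if anything falls off the work surface, if the arm or the gripper's body presses on something with over 40 N, if the wrist force passes 120 N, or if a joint passes its speed limit or range.

## Working session

There is one attempt and no reset: what is moved stays moved. The work goes in short steps, Python scripts to look and compute and a shell command to move; the robot and the scene stay as the last step left them, time stands still between calls to the robot, and variables do not carry over. Pictures are saved under pics/ and viewed, at most 11 in all, crops included, and the job is handed in when it is done.

```bash
mkdir -p pics
cat > h.py <<'E'
import numpy as np, cv2, os
from bench import arm
from scipy.spatial.transform import Rotation as R
def cam(n):
    p=arm.camera_params(n); return np.array(p["K"]),p["k1"],np.array(p["position"]),R.from_quat(p["orientation"]).as_matrix() if np.size(p["orientation"])==4 else np.array(p["orientation"])
def ray(c,uv):
    K,k1,p,M=c; d=np.array([(uv[0]-K[0,2])/K[0,0],(uv[1]-K[1,2])/K[1,1]]); s=d.copy()
    for _ in range(20): s=d/(1+k1*(s@s))
    return p,M@np.array([s[0],s[1],1])
def onplane(c,uv,z):
    p,d=ray(c,uv); return p+d*(z-p[2])/d[2]
def proj(c,X):
    K,k1,p,M=c; q=M.T@(np.array(X)-p); s=q[:2]/q[2]; s=s*(1+k1*(s@s)); return K[:2,:2]@s+K[:2,2]
def grab(n):
    c=cam(n); im=arm.get_image(n)[:,:,::-1].copy(); return c,im
E
python3 - <<'E'
from h import *
for n in ("top","scene"):
    c,im=grab(n); cv2.imwrite(f"pics/{n}0.png",im); print(n,c[2],c[3][:,2].round(2),c[0][0,0])
    np.save(n+"0.npy",im)
cv2.imwrite("pics/top0b.png",cv2.resize(cv2.imread("pics/top0.png"),(800,600),interpolation=cv2.INTER_CUBIC))
print(arm.read_state())
E
```

```text
top [ 327.60200882  -59.78884068 1274.35617207] [ 0.19 -0.02 -0.98] 458.12665590789726
scene [1251.60998147  140.52464393  962.58759043] [-0.63 -0.19 -0.76] 391.3406589208144
{'clock': 0.1, 'joints': array([-1.03540044e+00,  3.85487350e-01,  6.76514907e-03, -4.18818649e-04,
       -1.19400776e+00, -2.58599331e-01]), 'joint_vel': array([-1.34031113e-05, -1.43727170e-03,  2.61369372e-03,  7.33842336e-04,
       -1.02143804e-03,  1.67917883e-03]), 'joint_efforts': array([-7.64859578e-04, -3.93319023e+01,  1.88929349e+01,  4.19788420e+00,
       -2.55266583e-03,  1.01421676e-05]), 'position': array([ 170.66708303, -600.70600474,  230.32977541]), 'ee_rot': array([-1.37880317e-01,  9.90448406e-01,  9.66881132e-04, -1.94313386e-04]), 'contact_force': array([0.04339378, 0.85013781, 0.06337595]), 'wrist_torque': array([-0.01085846,  0.00157629,  0.00188328]), 'grasp_force': 0.0, 'gripper_width': 85.39158975658596}
```

View pics/top0b.png

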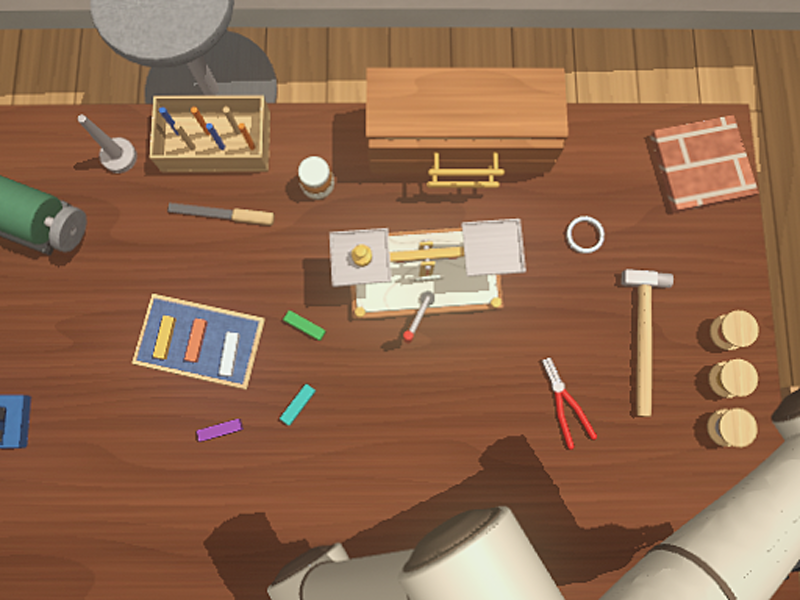

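View pics/scene0.png

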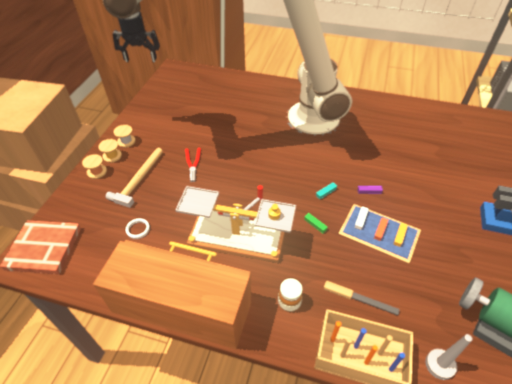

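The top view (800x600) shows the empty right pan at (493,247), the weight at (361,254) in the left pan, and the red knob at (408,337). The board is at (199,342). Candidates for the silver bar:
- brass (163,338)
- copper (195,341)
- white-silver (229,353)
- look-alikes green (304,325), turquoise (297,404) and purple (219,430)

The white-silver bar on the felt at (229,353) is the one that fits. I'll confirm it in a crop and measure.

Run:
```python
from h import *
im=np.load("top0.npy"); c=cam("top"); hsv=cv2.cvtColor(im,cv2.COLOR_BGR2HSV)
def blob(mask,x0,y0,x1,y1):
    m=np.zeros(mask.shape,np.uint8); m[y0:y1,x0:x1]=mask[y0:y1,x0:x1]*255
    cs,_=cv2.findContours(m,cv2.RETR_EXTERNAL,cv2.CHAIN_APPROX_NONE); return max(cs,key=cv2.contourArea).reshape(-1,2)
def rect(ct,z):
    P=np.array([onplane(c,p,z)[:2] for p in ct],np.float32); return cv2.minAreaRect(P)
white=(hsv[...,1]<50)&(hsv[...,2]>190)
print("silver",rect(blob(white,135,205,160,245),26))
gray=(hsv[...,1]<40)&(hsv[...,2]>150)
print("panR",rect(blob(gray,292,138,340,178),133)); print("panL",rect(blob(gray,208,144,250,185),133))
brass=(hsv[...,1]>110)&(hsv[...,0]>15)&(hsv[...,0]<32)&(hsv[...,2]>120)
red=((hsv[...,0]<8)|(hsv[...,0]>172))&(hsv[...,1]>150)&(hsv[...,2]>110)
k=blob(red,250,205,272,225); print(k.mean(0),onplane(c,k.mean(0),84),cv2.contourArea(k))
blue=(hsv[...,0]>95)&(hsv[...,0]<130)&(hsv[...,1]>60)
print("board",rect(blob(blue,80,185,175,250),8))
A=cv2.resize(im[180:260,80:180],(500,400),interpolation=cv2.INTER_CUBIC); B=cv2.resize(im[130:225,205:345],(590,400),interpolation=cv2.INTER_CUBIC)
cv2.imwrite("pics/crop.png",cv2.resize(np.hstack([A[:,:],B]),(800,294)))
```

```text
silver ((464.812744140625, 232.8213653564453), (20.35405158996582, 74.5060043334961), 82.83008575439453)
panR ((622.9408569335938, -214.9837646484375), (95.95894622802734, 108.57504272460938), 4.377882480621338)
panL ((608.0875854492188, -0.16352081298828125), (97.8929672241211, 100.17208099365234), 89.82164001464844)
[260.73684211 214.78947368] [485.3965776  -78.91780357  84.        ] 28.5
board ((489.14678955078125, 293.6591796875), (192.7097930908203, 112.34297180175781), 77.16059112548828)
```

View pics/crop.png

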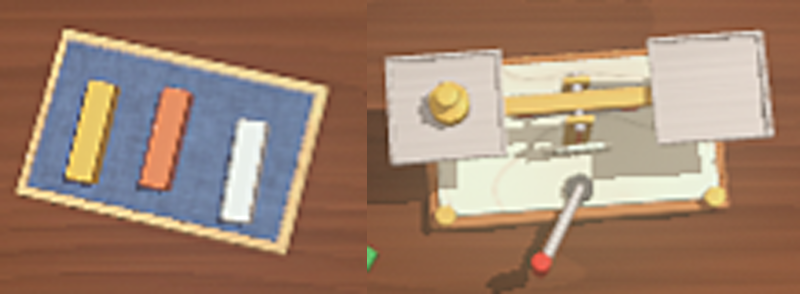

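The crop confirms it: the white-silver bar is the rightmost of the three on the felt, and the pan and knob are clear. I'll move over the bar for a closer look.

```bash
R='' 
python3 -m handwheel '[{"x":0.14,"y":0.2},{"x":0.14,"y":0.2},{"x":0.14,"y":0.2},{"x":0.14,"y":0.2},{"x":0.14,"y":0.2},{"x":0.14,"y":0.2},{"x":0.14,"y":0.2},{"x":0.14,"y":0.2}]' 0
python3 -m handwheel '[{"y":0.24,"az":-0.032},{"y":0.24,"az":-0.032},{"y":0.24,"az":-0.032},{"y":0.24,"az":-0.032},{"y":0.24,"az":-0.032},{"y":0.24,"az":-0.032},{"y":0.24,"az":-0.032},{"y":0.24,"az":-0.032}]'
python3 -m handwheel '[{"x":0.05,"y":0.1},{"x":0.05,"y":0.1},{"x":0.05,"y":0.1},{"x":0.05,"y":0.1},{"x":0.05,"y":0.1},{"x":0.05,"y":0.1},{},{}]'
python3 - <<'E'
from h import *
c,im=grab("wrist"); cv2.imwrite("pics/w1.png",im); np.save("w1.npy",im)
s=arm.read_state(); print(s["position"],s["gripper_width"],R.from_quat(s["ee_rot"]).as_matrix().round(3)); print(c)
E
```

```text
[ 170.67340869 -600.78958517  230.46410229] 85.66935689337936 [[-0.962 -0.273 -0.001]
 [-0.273  0.962  0.002]
 [ 0.     0.002 -1.   ]]
(array([[300.35067556,   0.        , 254.73773461],
       [  0.        , 300.35067556, 193.55596784],
       [  0.        ,   0.        ,   1.        ]]), 0.015351801423896964, array([  90.06164638, -623.90236743,  372.70445679]), array([[-0.27495169,  0.90970049,  0.31120186],
       [ 0.96145507,  0.25934517,  0.09134672],
       [ 0.00238945,  0.32432254, -0.94594354]]))invalid input at $[0]: expected keys x, y, z, ax, ay, az
invalid input at $[0]: expected keys x, y, z, ax, ay, az
invalid input at $[0]: expected keys x, y, z, ax, ay, az
```

View pics/w1.png

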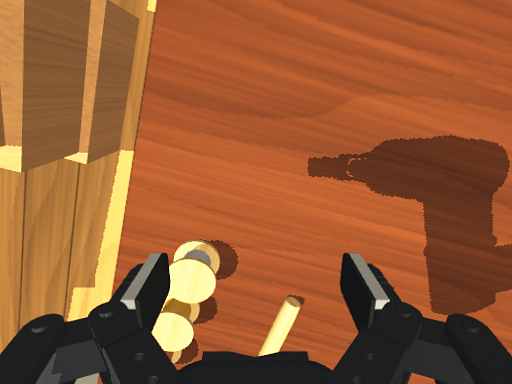

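The rows were refused because every key is required, so the arm hasn't moved; the wrist picture shows only the fingers and the wooden dowels. I'll retype the rows in full.

```bash
python3 -m handwheel '[{"x":0.14,"y":0.2,"z":0,"ax":0,"ay":0,"az":0},{"x":0.14,"y":0.2,"z":0,"ax":0,"ay":0,"az":0},{"x":0.14,"y":0.2,"z":0,"ax":0,"ay":0,"az":0},{"x":0.14,"y":0.2,"z":0,"ax":0,"ay":0,"az":0},{"x":0.14,"y":0.2,"z":0,"ax":0,"ay":0,"az":0},{"x":0.14,"y":0.2,"z":0,"ax":0,"ay":0,"az":0},{"x":0.14,"y":0.2,"z":0,"ax":0,"ay":0,"az":0},{"x":0.14,"y":0.2,"z":0,"ax":0,"ay":0,"az":0}]' 0
python3 -m handwheel '[{"x":0,"y":0.24,"z":0,"ax":0,"ay":0,"az":-0.032},{"x":0,"y":0.24,"z":0,"ax":0,"ay":0,"az":-0.032},{"x":0,"y":0.24,"z":0,"ax":0,"ay":0,"az":-0.032},{"x":0,"y":0.24,"z":0,"ax":0,"ay":0,"az":-0.032},{"x":0,"y":0.24,"z":0,"ax":0,"ay":0,"az":-0.032},{"x":0,"y":0.24,"z":0,"ax":0,"ay":0,"az":-0.032},{"x":0,"y":0.24,"z":0,"ax":0,"ay":0,"az":-0.032},{"x":0,"y":0.24,"z":0,"ax":0,"ay":0,"az":-0.032}]'
python3 -m handwheel '[{"x":0.05,"y":0.11,"z":0,"ax":0,"ay":0,"az":0},{"x":0.05,"y":0.11,"z":0,"ax":0,"ay":0,"az":0},{"x":0.05,"y":0.11,"z":0,"ax":0,"ay":0,"az":0},{"x":0.05,"y":0.11,"z":0,"ax":0,"ay":0,"az":0},{"x":0.05,"y":0.11,"z":0,"ax":0,"ay":0,"az":0},{"x":0.05,"y":0.11,"z":0,"ax":0,"ay":0,"az":0},{"x":0,"y":0,"z":0,"ax":0,"ay":0,"az":0},{"x":0,"y":0,"z":0,"ax":0,"ay":0,"az":0}]'
python3 - <<'E'
from h import *
c,im=grab("wrist"); cv2.imwrite("pics/w2.png",im); np.save("w2.npy",im); np.save("w2c.npy",np.array(c,dtype=object),allow_pickle=True)
s=arm.read_state(); print(s["position"],s["gripper_width"],R.from_quat(s["ee_rot"]).as_matrix().round(3)); print(s["joints"],c[2],proj(c,[465,233,26]))
hsv=cv2.cvtColor(im,cv2.COLOR_BGR2HSV); m=((hsv[...,1]<50)&(hsv[...,2]>170)).astype(np.uint8)
for ct in cv2.findContours(m,cv2.RETR_EXTERNAL,cv2.CHAIN_APPROX_NONE)[0]:
    if cv2.contourArea(ct)>300:
        P=np.array([onplane(c,p,26)[:2] for p in ct.reshape(-1,2)],np.float32); print(ct.reshape(-1,2).mean(0),cv2.minAreaRect(P))
E
```

```text
clock: 0.95
position: [395.4, -279.3, 231.3]
ee_rot: [-0.138, 0.99, 0.0, 0.0]
contact_force: [1.3, -0.7, -0.0]
gripper_width: 42.6
grasp_force: 0.0
clock: 1.75
position: [394.1, 104.7, 231.5]
ee_rot: [0.063, 0.998, 0.0, 0.0]
contact_force: [1.9, -0.1, 0.3]
gripper_width: 42.9
grasp_force: 0.0
clock: 2.55
position: [454.4, 234.8, 230.7]
ee_rot: [0.062, 0.998, -0.001, -0.001]
contact_force: [0.1, -0.3, 0.0]
gripper_width: 43.0
grasp_force: 0.0
[454.31579987 234.33606325 230.8647146 ] 42.89653520479516 [[-0.992  0.125 -0.001]
 [ 0.125  0.992 -0.001]
 [ 0.001 -0.001 -1.   ]]
[ 7.93995773e-01  1.91825997e-01 -2.66267647e-01 -2.62077753e-04
 -1.11403558e+00 -2.49008148e+00] [371.41866679 245.21142521 373.12989676] [254.37297025 174.44789514]
[ 34.54639175 341.22164948] ((666.1672973632812, -116.32491302490234), (61.78229522705078, 145.72262573242188), 33.633934020996094)
[ 66.04294479 312.93865031] ((632.220458984375, -53.26014709472656), (28.077831268310547, 97.79698944091797), 2.1053106784820557)
[ 49.89530686 276.63537906] ((573.80126953125, -60.038482666015625), (62.189247131347656, 139.3313751220703), 4.234509468078613)
[255.74       172.56666667] ((464.60650634765625, 234.89028930664062), (20.37938690185547, 74.31620788574219), 81.35847473144531)
```

View pics/w2.png

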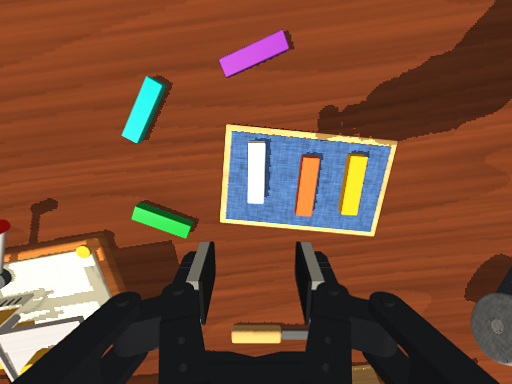

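The wrist view shows the silver bar at (256,172), with copper at (309,185) and brass at (354,185). Measured, it is at (464.7, 234), and the closing line is already aligned. Descending to grasp.

```bash
python3 -m handwheel '[{"x":0.03,"y":0,"z":-0.22,"ax":0,"ay":0,"az":0},{"x":0.02,"y":0,"z":-0.24,"ax":0,"ay":0,"az":0},{"x":0,"y":0,"z":-0.24,"ax":0,"ay":0,"az":0},{"x":0,"y":0,"z":-0.2,"ax":0,"ay":0,"az":0},{"x":0,"y":0,"z":-0.1,"ax":0,"ay":0,"az":0},{"x":0,"y":0,"z":-0.06,"ax":0,"ay":0,"az":0},{"x":0,"y":0,"z":-0.04,"ax":0,"ay":0,"az":0},{"x":0,"y":0,"z":0,"ax":0,"ay":0,"az":0}]'
python3 -m handwheel '[{"x":0,"y":0,"z":0,"ax":0,"ay":0,"az":0},{"x":0,"y":0,"z":0,"ax":0,"ay":0,"az":0},{"x":0,"y":0,"z":0,"ax":0,"ay":0,"az":0},{"x":0,"y":0,"z":0,"ax":0,"ay":0,"az":0},{"x":0,"y":0,"z":0,"ax":0,"ay":0,"az":0},{"x":0,"y":0,"z":0,"ax":0,"ay":0,"az":0},{"x":0,"y":0,"z":0,"ax":0,"ay":0,"az":0},{"x":0,"y":0,"z":0,"ax":0,"ay":0,"az":0}]' -1
```

```text
clock: 3.4
position: [464.8, 234.6, 11.3]
ee_rot: [0.063, 0.998, -0.0, -0.0]
contact_force: [-0.8, -0.1, -0.1]
gripper_width: 42.8
grasp_force: 0.0
clock: 4.2
position: [465.5, 235.4, 12.8]
ee_rot: [0.062, 0.998, 0.001, 0.001]
contact_force: [-0.9, 0.0, 6.6]
gripper_width: 18.4
grasp_force: 61.5
```

Gripped, with width 18.4 mm and 61 N. I'll lift, turn the bar along the pan's longer side, and go over near the pan for a look.

```bash
python3 -m handwheel '[{"x":0,"y":0,"z":0.06,"ax":0,"ay":0,"az":0},{"x":0,"y":0,"z":0.24,"ax":0,"ay":0,"az":0},{"x":0,"y":0,"z":0.24,"ax":0,"ay":0,"az":0},{"x":0,"y":0,"z":0.24,"ax":0,"ay":0,"az":0},{"x":0,"y":0,"z":0.24,"ax":0,"ay":0,"az":0},{"x":0,"y":0,"z":0.24,"ax":0,"ay":0,"az":0},{"x":0,"y":0,"z":0.24,"ax":0,"ay":0,"az":0},{"x":0,"y":0,"z":0.1,"ax":0,"ay":0,"az":0}]'
python3 -m handwheel '[{"x":0.05,"y":-0.13,"z":0,"ax":0,"ay":0,"az":0.07},{"x":0.05,"y":-0.13,"z":0,"ax":0,"ay":0,"az":0.07},{"x":0.05,"y":-0.13,"z":0,"ax":0,"ay":0,"az":0.07},{"x":0.05,"y":-0.13,"z":0,"ax":0,"ay":0,"az":0.07},{"x":0.05,"y":-0.13,"z":0,"ax":0,"ay":0,"az":0.07},{"x":0.05,"y":-0.13,"z":0,"ax":0,"ay":0,"az":0.07},{"x":0.05,"y":-0.13,"z":0,"ax":0,"ay":0,"az":0.07},{"x":0.05,"y":-0.13,"z":0,"ax":0,"ay":0,"az":0.07}]'
python3 -m handwheel '[{"x":0.05,"y":-0.13,"z":0,"ax":0,"ay":0,"az":0.07},{"x":0.05,"y":-0.13,"z":0,"ax":0,"ay":0,"az":0.07},{"x":0.05,"y":-0.13,"z":0,"ax":0,"ay":0,"az":0.07},{"x":0.05,"y":-0.13,"z":0,"ax":0,"ay":0,"az":0.07},{"x":0.05,"y":-0.13,"z":0,"ax":0,"ay":0,"az":0.07},{"x":0.05,"y":-0.13,"z":0,"ax":0,"ay":0,"az":0.07},{"x":0.05,"y":-0.13,"z":0,"ax":0,"ay":0,"az":0.07},{"x":0.05,"y":-0.13,"z":0,"ax":0,"ay":0,"az":0.07}]'
python3 -m handwheel '[{"x":0,"y":0,"z":0,"ax":0,"ay":0,"az":0},{"x":0,"y":0,"z":0,"ax":0,"ay":0,"az":0},{"x":0,"y":0,"z":0,"ax":0,"ay":0,"az":0},{"x":0,"y":0,"z":0,"ax":0,"ay":0,"az":0},{"x":0,"y":0,"z":0,"ax":0,"ay":0,"az":0},{"x":0,"y":0,"z":0,"ax":0,"ay":0,"az":0},{"x":0,"y":0,"z":0,"ax":0,"ay":0,"az":0},{"x":0,"y":0,"z":0,"ax":0,"ay":0,"az":0}]' | head -3
python3 - <<'E'
from h import *
import pickle
c,im=grab("wrist"); cv2.imwrite("pics/w3.png",im); pickle.dump((c,im),open("w3.pkl","wb"))
s=arm.read_state(); print(s["position"],R.from_quat(s["ee_rot"]).as_matrix().round(3)[:,1],s["joints"],c[2],proj(c,[622,-215,133]))
E
```

```text
clock: 5.0
position: [465.6, 235.1, 337.4]
ee_rot: [0.062, 0.998, 0.003, 0.004]
contact_force: [0.2, 1.4, -2.6]
gripper_width: 18.4
grasp_force: 60.6
clock: 5.8
position: [544.1, 25.7, 331.3]
ee_rot: [-0.37, 0.929, 0.001, -0.0]
contact_force: [0.5, -0.2, -2.3]
gripper_width: 17.9
grasp_force: 60.5
clock: 6.6
position: [624.3, -181.9, 331.1]
ee_rot: [0.731, -0.683, -0.001, 0.0]
contact_force: [0.6, 0.5, -2.7]
gripper_width: 18.4
grasp_force: 60.5
clock: 7.4
position: [624.8, -181.0, 331.4]
ee_rot: [0.729, -0.684, -0.0, -0.0]
[ 624.81529716 -181.04593401  331.35812452] [-0.998 -0.063 -0.   ] [-3.38648338e-02  3.85416714e-01  2.54663166e-01 -4.43566073e-05
 -1.43998599e+00  9.72085860e-02] [ 629.73416078 -264.47662561  473.73484993] [258.84794341 137.27294901]
```

View pics/w3.png

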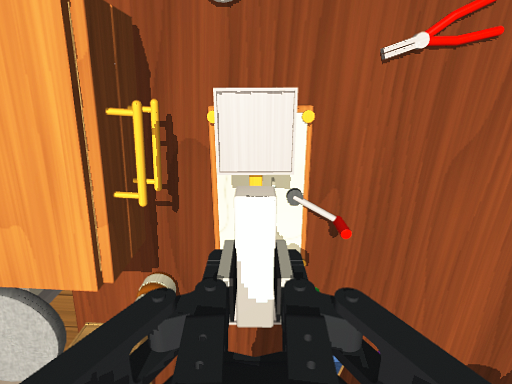

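The pan is seen whole, at about (214–297, 88–174); the knob top is at (345,233) and the lever hinge at (294,197). The bar sits straight in the fingers. Measuring now.

Run:
```python
from h import *
import pickle
c,im=pickle.load(open("w3.pkl","rb")); hsv=cv2.cvtColor(im,cv2.COLOR_BGR2HSV)
m=np.zeros(im.shape[:2],np.uint8); m[80:177,205:305]=((hsv[...,1]<40)&(hsv[...,2]>140))[80:177,205:305]
m=cv2.morphologyEx(m,cv2.MORPH_CLOSE,np.ones((5,5)))
ct=max(cv2.findContours(m,0,1)[0],key=cv2.contourArea).reshape(-1,2)
q=cv2.approxPolyDP(ct,8,True).reshape(-1,2); print(q.tolist())
P=np.array([onplane(c,p,133)[:2] for p in ct],np.float32); print(cv2.minAreaRect(P)); print([onplane(c,p,133)[:2].round(1) for p in q])
red=(((hsv[...,0]<8)|(hsv[...,0]>172))&(hsv[...,1]>200)&(hsv[...,2]>60)).astype(np.uint8); red[:180]=0;red[260:]=0;red[:,:320]=0;red[:,370:]=0
cv2.imwrite("pics/w3c.png",cv2.resize(im[75:265,190:370],None,fx=3,fy=3,interpolation=cv2.INTER_CUBIC))
k=max(cv2.findContours(red,0,1)[0],key=cv2.contourArea).reshape(-1,2); print(cv2.minEnclosingCircle(k),k.min(0),k.max(0))
for p in [(346,233),(295,196)]: print(onplane(c,p,86)[:2])
```

```text
[[213, 88], [217, 176], [303, 176], [296, 88]]
((620.880615234375, -218.58815002441406), (102.39820098876953, 97.42568969726562), 3.744830846786499)
[array([ 674.5, -263.9]), array([ 667.9, -166.7]), array([ 567.1, -173.3]), array([ 586. , -269.7])]
((343.0, 226.0), 13.038504600524902) [332 215] [351 238]
[487.42842221 -80.87970823]
[ 566.01701949 -131.80171126]
```

View pics/w3c.png

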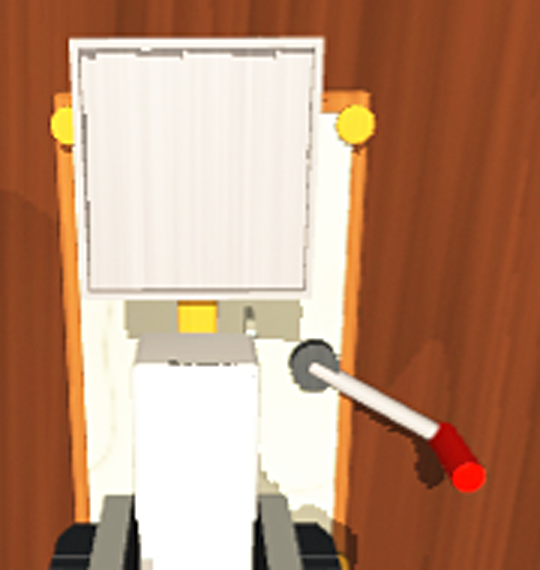

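The crop shows the pan's outer lip corners at crop px (70,38), (324,38), (313,298) and (82,298), and the knob top at (469,475). The bar is clear of the pan.

Run:
```python
from h import *
import pickle
c,im=pickle.load(open("w3.pkl","rb"))
f=lambda u,v,z:onplane(c,(190+u/3-.33,75+v/3-.33),z)[:2]
q=np.array([f(*p,133) for p in [(70,38),(324,38),(313,298),(82,298)]]); print(q.round(1),q.mean(0),np.linalg.norm(np.roll(q,1,0)-q,axis=1))
e=(q[0]+q[3]-q[1]-q[2])/2; yv=(q[3]+q[2]-q[0]-q[1])/2; print("yaw",np.degrees(np.arctan2(e[1],e[0])),np.degrees(np.arctan2(yv[1],yv[0]))-90)
i=np.array([f(*p,128) for p in [(80,52),(315,52),(305,291),(90,291)]]); print(i.mean(0),np.linalg.norm(np.roll(i,1,0)-i,axis=1))
k=f(469,475,86); print("knob",k); pan=i.mean(0)
for yaw in (3.5,4.5):
    t=np.radians(yaw); X=np.array([np.cos(t),np.sin(t)]);Y=np.array([-X[1],X[0]]); o=pan+110*Y; h=o-60*X
    print(yaw,"origin",o,"hinge",h,[ (h-80*(X*np.cos(a-.6)+Y*np.sin(a-.6))).round(1) for a in (0,.3,.6,.9,1.2)],np.linalg.norm(k-h))
# bar end in hand: far top edge
s=arm.read_state()["position"]; print("bar tip", [f(*p,s[2]+15) for p in [(134,360),(257,364)]])
```

```text
[[ 674.5 -264.5]
 [ 584.3 -270.4]
 [ 577.9 -175. ]
 [ 668.  -169.1]] [ 626.18408599 -219.77498678] [95.63737417 90.3800098  95.62546473 90.30518598]
yaw 3.742512787497754 3.8950071907919153
[ 625.9786122  -218.17529842] [89.40753763 85.26655302 89.3967615  85.06339318]
knob [487.42283833 -80.87480847]
3.5 origin [ 619.26327285 -108.38047059] hinge [ 559.37518494 -112.04338296] [array([490.7, -71. ]), array([481.6, -93.1]), array([ 479.5, -116.9]), array([ 484.5, -140.3]), array([ 496.2, -161.2])] 78.41313805108618
4.5 origin [ 617.34811167 -108.5143917 ] hinge [ 557.53307164 -113.22193745] [array([488.2, -73.4]), array([479.5, -95.6]), array([ 477.8, -119.5]), array([ 483.2, -142.8]), array([ 495.3, -163.4])] 77.21257390116706
bar tip [array([ 636.03965847, -219.7405321 ]), array([ 617.61882253, -220.31146155])]
```

Pan centre is (626, −219) and yaw 3.8°, and the sizes match. Relative to the held bar I need dx≈0 and dy≈−37. Lowering.

```bash
python3 -m handwheel '[{"x":0,"y":-0.1,"z":0,"ax":0,"ay":0,"az":0},{"x":0,"y":-0.085,"z":-0.15,"ax":0,"ay":0,"az":0},{"x":0,"y":0,"z":-0.22,"ax":0,"ay":0,"az":0},{"x":0,"y":0,"z":-0.22,"ax":0,"ay":0,"az":0},{"x":0,"y":0,"z":-0.2,"ax":0,"ay":0,"az":0},{"x":0,"y":0,"z":-0.1,"ax":0,"ay":0,"az":0},{"x":0,"y":0,"z":-0.05,"ax":0,"ay":0,"az":0},{"x":0,"y":0,"z":0,"ax":0,"ay":0,"az":0}]'
python3 -m handwheel '[{"x":0,"y":0,"z":-0.01,"ax":0,"ay":0,"az":0},{"x":0,"y":0,"z":-0.01,"ax":0,"ay":0,"az":0},{"x":0,"y":0,"z":0,"ax":0,"ay":0,"az":0},{"x":0,"y":0,"z":0,"ax":0,"ay":0,"az":0},{"x":0,"y":0,"z":0,"ax":0,"ay":0,"az":0},{"x":0,"y":0,"z":0,"ax":0,"ay":0,"az":0},{"x":0,"y":0,"z":0,"ax":0,"ay":0,"az":0},{"x":0,"y":0,"z":0,"ax":0,"ay":0,"az":0}]'
```

```text
clock: 8.25
position: [624.4, -218.2, 142.1]
ee_rot: [0.729, -0.684, -0.001, 0.001]
contact_force: [0.3, -0.1, -2.4]
gripper_width: 18.4
grasp_force: 60.3
clock: 9.05
position: [624.8, -218.2, 139.3]
ee_rot: [0.729, -0.684, 0.0, -0.0]
contact_force: [-0.5, -0.4, -2.9]
gripper_width: 18.4
grasp_force: 60.4
```

```bash
python3 -m handwheel '[{"x":0,"y":0,"z":-0.01,"ax":0,"ay":0,"az":0},{"x":0,"y":0,"z":-0.01,"ax":0,"ay":0,"az":0},{"x":0,"y":0,"z":0,"ax":0,"ay":0,"az":0},{"x":0,"y":0,"z":0,"ax":0,"ay":0,"az":0},{"x":0,"y":0,"z":0,"ax":0,"ay":0,"az":0},{"x":0,"y":0,"z":0,"ax":0,"ay":0,"az":0},{"x":0,"y":0,"z":0,"ax":0,"ay":0,"az":0},{"x":0,"y":0,"z":0,"ax":0,"ay":0,"az":0}]'
python3 -m handwheel '[{"x":0,"y":0,"z":-0.005,"ax":0,"ay":0,"az":0},{"x":0,"y":0,"z":0,"ax":0,"ay":0,"az":0},{"x":0,"y":0,"z":-0.005,"ax":0,"ay":0,"az":0},{"x":0,"y":0,"z":0,"ax":0,"ay":0,"az":0},{"x":0,"y":0,"z":0,"ax":0,"ay":0,"az":0},{"x":0,"y":0,"z":0,"ax":0,"ay":0,"az":0},{"x":0,"y":0,"z":0,"ax":0,"ay":0,"az":0},{"x":0,"y":0,"z":0,"ax":0,"ay":0,"az":0}]'
```

```text
clock: 9.85
position: [624.8, -218.2, 135.3]
ee_rot: [0.729, -0.684, -0.0, -0.0]
contact_force: [-0.1, 0.5, -2.2]
gripper_width: 18.2
grasp_force: 60.4
clock: 10.65
position: [624.9, -218.2, 133.4]
ee_rot: [0.729, -0.684, 0.0, -0.0]
contact_force: [-0.2, -0.2, -2.4]
gripper_width: 18.4
grasp_force: 60.6
```

```bash
python3 -m handwheel '[{"x":0,"y":0,"z":-0.005,"ax":0,"ay":0,"az":0},{"x":0,"y":0,"z":0,"ax":0,"ay":0,"az":0},{"x":0,"y":0,"z":0,"ax":0,"ay":0,"az":0},{"x":0,"y":0,"z":0,"ax":0,"ay":0,"az":0},{"x":0,"y":0,"z":0,"ax":0,"ay":0,"az":0},{"x":0,"y":0,"z":0,"ax":0,"ay":0,"az":0},{"x":0,"y":0,"z":0,"ax":0,"ay":0,"az":0},{"x":0,"y":0,"z":0,"ax":0,"ay":0,"az":0}]'
python3 -m handwheel '[{"x":0,"y":0,"z":-0.005,"ax":0,"ay":0,"az":0},{"x":0,"y":0,"z":0,"ax":0,"ay":0,"az":0},{"x":0,"y":0,"z":0,"ax":0,"ay":0,"az":0},{"x":0,"y":0,"z":0,"ax":0,"ay":0,"az":0},{"x":0,"y":0,"z":0,"ax":0,"ay":0,"az":0},{"x":0,"y":0,"z":0,"ax":0,"ay":0,"az":0},{"x":0,"y":0,"z":0,"ax":0,"ay":0,"az":0},{"x":0,"y":0,"z":0,"ax":0,"ay":0,"az":0}]'
```

```text
clock: 11.45
position: [624.9, -218.2, 132.4]
ee_rot: [0.729, -0.684, 0.0, -0.0]
contact_force: [-0.4, -1.2, -0.3]
gripper_width: 17.9
grasp_force: 60.7
clock: 12.25
position: [625.0, -218.3, 131.6]
ee_rot: [0.729, -0.684, 0.0, -0.0]
contact_force: [-0.2, -3.1, 2.8]
gripper_width: 18.3
grasp_force: 61.0
```

The weight is now on the pan. I'll release to a modest opening and lift straight up.

```bash
python3 -m handwheel '[{"x":0,"y":0,"z":0,"ax":0,"ay":0,"az":0},{"x":0,"y":0,"z":0,"ax":0,"ay":0,"az":0},{"x":0,"y":0,"z":0,"ax":0,"ay":0,"az":0},{"x":0,"y":0,"z":0,"ax":0,"ay":0,"az":0},{"x":0,"y":0,"z":0,"ax":0,"ay":0,"az":0},{"x":0,"y":0,"z":0,"ax":0,"ay":0,"az":0},{"x":0,"y":0,"z":0,"ax":0,"ay":0,"az":0},{"x":0,"y":0,"z":0,"ax":0,"ay":0,"az":0}]' -0.2
python3 -m handwheel '[{"x":0,"y":0,"z":0.05,"ax":0,"ay":0,"az":0},{"x":0,"y":0,"z":0.15,"ax":0,"ay":0,"az":0},{"x":0,"y":0,"z":0.2,"ax":0,"ay":0,"az":0},{"x":0,"y":0,"z":0.2,"ax":0,"ay":0,"az":0},{"x":0,"y":0,"z":0.2,"ax":0,"ay":0,"az":0},{"x":0,"y":0,"z":0.15,"ax":0,"ay":0,"az":0},{"x":0,"y":0,"z":0,"ax":0,"ay":0,"az":0},{"x":0,"y":0,"z":0,"ax":0,"ay":0,"az":0}]'
python3 - <<'E'
from h import *
import pickle
c,im=grab("wrist"); pickle.dump((c,im),open("w4.pkl","wb"))
v=proj(c,[626,-218,146]); k=proj(c,[487,-80,86]); print(v,k)
cv2.imwrite("pics/w4.png",im)
E
```

```text
clock: 13.05
position: [624.8, -218.2, 131.3]
ee_rot: [0.729, -0.684, -0.0, -0.0]
contact_force: [0.5, 0.6, 0.0]
gripper_width: 34.2
grasp_force: 0.0
clock: 13.85
position: [624.8, -218.1, 322.7]
ee_rot: [0.729, -0.684, 0.001, -0.001]
contact_force: [0.3, -0.1, -0.6]
gripper_width: 34.8
grasp_force: 0.0
[253.67021833 171.23119334] [344.24375902 259.59673301]
```

View pics/w4.png

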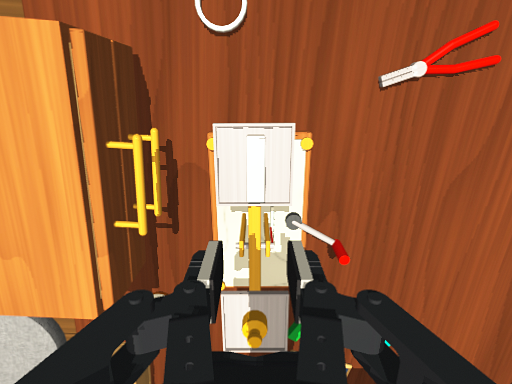

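The bar lies centred in the right pan (256,168) and the beam is still arrested. Next I'll turn the gripper so its fingers straddle the knob across the sweep direction, and come down around it.

```bash
python3 -m handwheel '[{"x":-0.043,"y":0.043,"z":0,"ax":0,"ay":0,"az":-0.0625},{"x":-0.043,"y":0.043,"z":0,"ax":0,"ay":0,"az":-0.0625},{"x":-0.043,"y":0.043,"z":0,"ax":0,"ay":0,"az":-0.0625},{"x":-0.043,"y":0.043,"z":0,"ax":0,"ay":0,"az":-0.0625},{"x":-0.043,"y":0.043,"z":0,"ax":0,"ay":0,"az":-0.0625},{"x":-0.043,"y":0.043,"z":0,"ax":0,"ay":0,"az":-0.0625},{"x":-0.043,"y":0.043,"z":0,"ax":0,"ay":0,"az":-0.0625},{"x":-0.043,"y":0.043,"z":0,"ax":0,"ay":0,"az":-0.0625}]' >/dev/null
python3 -m handwheel '[{"x":-0.043,"y":0.043,"z":0,"ax":0,"ay":0,"az":-0.0625},{"x":-0.043,"y":0.043,"z":0,"ax":0,"ay":0,"az":-0.0625},{"x":-0.043,"y":0.043,"z":0,"ax":0,"ay":0,"az":-0.0625},{"x":-0.043,"y":0.043,"z":0,"ax":0,"ay":0,"az":-0.0625},{"x":-0.043,"y":0.043,"z":0,"ax":0,"ay":0,"az":-0.0625},{"x":-0.043,"y":0.043,"z":0,"ax":0,"ay":0,"az":-0.0625},{"x":-0.043,"y":0.043,"z":0,"ax":0,"ay":0,"az":-0.0625},{"x":-0.043,"y":0.043,"z":0,"ax":0,"ay":0,"az":-0.0625}]'
python3 -m handwheel '[{"x":0,"y":0,"z":-0.2,"ax":0,"ay":0,"az":0},{"x":0,"y":0,"z":-0.24,"ax":0,"ay":0,"az":0},{"x":0,"y":0,"z":-0.2,"ax":0,"ay":0,"az":0},{"x":0,"y":0,"z":-0.16,"ax":0,"ay":0,"az":0},{"x":0,"y":0,"z":-0.1,"ax":0,"ay":0,"az":0},{"x":0,"y":0,"z":-0.1,"ax":0,"ay":0,"az":0},{"x":0,"y":0,"z":0,"ax":0,"ay":0,"az":0},{"x":0,"y":0,"z":0,"ax":0,"ay":0,"az":0}]'
python3 - <<'E'
from h import *
import pickle
c,im=pickle.load(open("w4.pkl","rb"))
for z in (30,40,50): print(z,onplane(c,(293,220),z)[:2])
c,im=grab("wrist"); cv2.imwrite("pics/w5.png",im)
E
```

```text
clock: 15.5
position: [486.0, -80.3, 319.7]
ee_rot: [-0.029, 1.0, -0.0, -0.002]
contact_force: [-0.4, -0.1, -0.0]
gripper_width: 34.2
grasp_force: 0.0
clock: 16.3
position: [486.7, -80.8, 120.8]
ee_rot: [-0.032, 0.999, -0.0, -0.001]
contact_force: [0.8, 0.0, -0.4]
gripper_width: 34.5
grasp_force: 0.0
30 [ 557.79076475 -112.50998759]
40 [ 559.43648414 -116.85622765]
50 [ 561.08220353 -121.20246771]
```

View pics/w5.png

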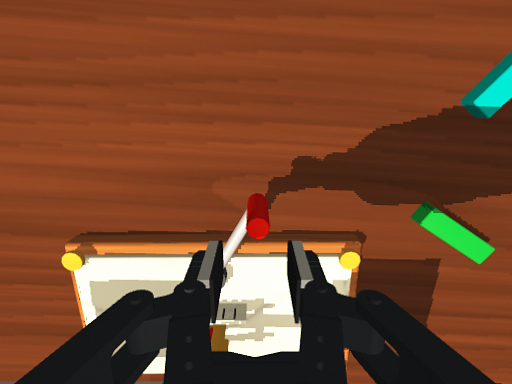

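The knob at (258,225) stands midway between the fingers. I'll lower around it and sweep right along the arc.

```bash
python3 -m handwheel '[{"x":0,"y":0,"z":-0.12,"ax":0,"ay":0,"az":0},{"x":0,"y":0,"z":-0.12,"ax":0,"ay":0,"az":0},{"x":0,"y":0,"z":-0.06,"ax":0,"ay":0,"az":0},{"x":0,"y":0,"z":0,"ax":0,"ay":0,"az":0},{"x":0,"y":0,"z":0,"ax":0,"ay":0,"az":0},{"x":0,"y":0,"z":0,"ax":0,"ay":0,"az":0},{"x":0,"y":0,"z":0,"ax":0,"ay":0,"az":0},{"x":0,"y":0,"z":0,"ax":0,"ay":0,"az":0}]'
python3 -m handwheel '[{"x":-0.01,"y":-0.03,"z":0,"ax":0,"ay":0,"az":0},{"x":-0.01,"y":-0.03,"z":0,"ax":0,"ay":0,"az":0},{"x":-0.01,"y":-0.03,"z":0,"ax":0,"ay":0,"az":0},{"x":-0.005,"y":-0.03,"z":0,"ax":0,"ay":0,"az":0},{"x":-0.005,"y":-0.03,"z":0,"ax":0,"ay":0,"az":0},{"x":0,"y":-0.03,"z":0,"ax":0,"ay":0,"az":0},{"x":0,"y":-0.03,"z":0,"ax":0,"ay":0,"az":0},{"x":0,"y":-0.03,"z":0,"ax":0,"ay":0,"az":0}]'
```

```text
clock: 17.15
position: [487.7, -80.5, 62.1]
ee_rot: [-0.032, 0.999, 0.0, 0.001]
contact_force: [0.1, 0.0, -1.3]
gripper_width: 34.0
grasp_force: 0.0
clock: 17.95
position: [479.3, -129.2, 61.3]
ee_rot: [-0.032, 1.0, -0.0, 0.0]
contact_force: [-0.9, 1.3, 0.5]
gripper_width: 34.2
grasp_force: 0.8
```

```bash
python3 -m handwheel '[{"x":0,"y":-0.03,"z":0,"ax":0,"ay":0,"az":0},{"x":0.01,"y":-0.03,"z":0,"ax":0,"ay":0,"az":0},{"x":0.01,"y":-0.03,"z":0,"ax":0,"ay":0,"az":0},{"x":0.015,"y":-0.03,"z":0,"ax":0,"ay":0,"az":0},{"x":0.015,"y":-0.03,"z":0,"ax":0,"ay":0,"az":0},{"x":0.015,"y":-0.03,"z":0,"ax":0,"ay":0,"az":0},{"x":0.02,"y":-0.02,"z":0,"ax":0,"ay":0,"az":0},{"x":0,"y":0,"z":0,"ax":0,"ay":0,"az":0}]'
python3 -m handwheel '[{"x":0.005,"y":-0.015,"z":0,"ax":0,"ay":0,"az":0},{"x":0,"y":-0.015,"z":0,"ax":0,"ay":0,"az":0},{"x":0,"y":0,"z":0,"ax":0,"ay":0,"az":0},{"x":0,"y":0,"z":0,"ax":0,"ay":0,"az":0},{"x":0,"y":0,"z":0,"ax":0,"ay":0,"az":0},{"x":0,"y":0,"z":0,"ax":0,"ay":0,"az":0},{"x":0,"y":0,"z":0,"ax":0,"ay":0,"az":0},{"x":0,"y":0,"z":0,"ax":0,"ay":0,"az":0}]'
```

```text
clock: 18.75
position: [497.5, -169.3, 61.5]
ee_rot: [-0.031, 1.0, -0.0, 0.001]
contact_force: [0.4, 0.1, -0.4]
gripper_width: 34.2
grasp_force: 0.0
clock: 19.55
position: [498.8, -173.1, 61.6]
ee_rot: [-0.032, 0.999, 0.001, 0.002]
contact_force: [2.9, 9.4, -0.8]
gripper_width: 34.4
grasp_force: 4.1
```

9 N shows the stop is reached. I'll ease off, let the beam rest, and check the picture.

```bash
python3 -m handwheel '[{"x":0,"y":0.02,"z":0,"ax":0,"ay":0,"az":0},{"x":0,"y":0.02,"z":0,"ax":0,"ay":0,"az":0},{"x":0,"y":0,"z":0,"ax":0,"ay":0,"az":0},{"x":0,"y":0,"z":0,"ax":0,"ay":0,"az":0},{"x":0,"y":0,"z":0,"ax":0,"ay":0,"az":0},{"x":0,"y":0,"z":0,"ax":0,"ay":0,"az":0},{"x":0,"y":0,"z":0,"ax":0,"ay":0,"az":0},{"x":0,"y":0,"z":0,"ax":0,"ay":0,"az":0}]'
python3 -m handwheel '[{"x":0,"y":0,"z":0,"ax":0,"ay":0,"az":0},{"x":0,"y":0,"z":0,"ax":0,"ay":0,"az":0},{"x":0,"y":0,"z":0,"ax":0,"ay":0,"az":0},{"x":0,"y":0,"z":0,"ax":0,"ay":0,"az":0},{"x":0,"y":0,"z":0,"ax":0,"ay":0,"az":0},{"x":0,"y":0,"z":0,"ax":0,"ay":0,"az":0},{"x":0,"y":0,"z":0,"ax":0,"ay":0,"az":0},{"x":0,"y":0,"z":0,"ax":0,"ay":0,"az":0}]'
python3 -m handwheel '[{"x":0,"y":0,"z":0,"ax":0,"ay":0,"az":0},{"x":0,"y":0,"z":0,"ax":0,"ay":0,"az":0},{"x":0,"y":0,"z":0,"ax":0,"ay":0,"az":0},{"x":0,"y":0,"z":0,"ax":0,"ay":0,"az":0},{"x":0,"y":0,"z":0,"ax":0,"ay":0,"az":0},{"x":0,"y":0,"z":0,"ax":0,"ay":0,"az":0},{"x":0,"y":0,"z":0,"ax":0,"ay":0,"az":0},{"x":0,"y":0,"z":0,"ax":0,"ay":0,"az":0}]'>/dev/null
python3 - <<'E'
from h import *
_,a=grab("scene"); _,b=grab("top")
A=cv2.resize(a[170:270,165:305],(560,400),interpolation=cv2.INTER_CUBIC)[:,100:500]
B=cv2.resize(b[130:230,205:345],(560,400),interpolation=cv2.INTER_CUBIC)[:,80:480]
cv2.imwrite("pics/rel.png",np.hstack([A,B]))
E
```

```text
clock: 20.35
position: [497.2, -166.7, 61.3]
ee_rot: [-0.032, 1.0, -0.0, -0.0]
contact_force: [-0.2, -0.5, 0.1]
gripper_width: 34.4
grasp_force: 0.0
clock: 21.15
position: [497.2, -166.6, 61.3]
ee_rot: [-0.032, 1.0, -0.0, 0.0]
contact_force: [-0.6, 0.2, -0.2]
gripper_width: 34.3
grasp_force: 0.0
```

View pics/rel.png

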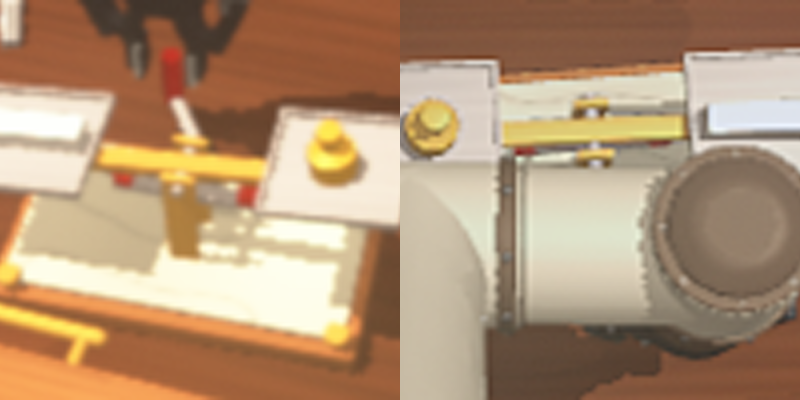

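The yoke with its red pads has dropped clear, the beam is tipped, the bar is in the pan, and the lever is at the far stop. Now I'll swing it back.

```bash
python3 -m handwheel '[{"x":0,"y":0.03,"z":0,"ax":0,"ay":0,"az":0},{"x":-0.01,"y":0.03,"z":0,"ax":0,"ay":0,"az":0},{"x":-0.015,"y":0.03,"z":0,"ax":0,"ay":0,"az":0},{"x":-0.015,"y":0.03,"z":0,"ax":0,"ay":0,"az":0},{"x":-0.015,"y":0.03,"z":0,"ax":0,"ay":0,"az":0},{"x":-0.015,"y":0.03,"z":0,"ax":0,"ay":0,"az":0},{"x":-0.01,"y":0.03,"z":0,"ax":0,"ay":0,"az":0},{"x":-0.01,"y":0.03,"z":0,"ax":0,"ay":0,"az":0}]'
python3 -m handwheel '[{"x":0,"y":0.03,"z":0,"ax":0,"ay":0,"az":0},{"x":0,"y":0.03,"z":0,"ax":0,"ay":0,"az":0},{"x":0,"y":0.03,"z":0,"ax":0,"ay":0,"az":0},{"x":0,"y":0.03,"z":0,"ax":0,"ay":0,"az":0},{"x":0.005,"y":0.03,"z":0,"ax":0,"ay":0,"az":0},{"x":0.005,"y":0.03,"z":0,"ax":0,"ay":0,"az":0},{"x":0.01,"y":0.03,"z":0,"ax":0,"ay":0,"az":0},{"x":0.01,"y":0.03,"z":0,"ax":0,"ay":0,"az":0}]'
python3 -m handwheel '[{"x":0.005,"y":0.015,"z":0,"ax":0,"ay":0,"az":0},{"x":0.005,"y":0.015,"z":0,"ax":0,"ay":0,"az":0},{"x":0,"y":0,"z":0,"ax":0,"ay":0,"az":0},{"x":0,"y":0,"z":0,"ax":0,"ay":0,"az":0},{"x":0,"y":0,"z":0,"ax":0,"ay":0,"az":0},{"x":0,"y":0,"z":0,"ax":0,"ay":0,"az":0},{"x":0,"y":0,"z":0,"ax":0,"ay":0,"az":0},{"x":0,"y":0,"z":0,"ax":0,"ay":0,"az":0}]'
```

```text
clock: 22.85
position: [479.0, -118.0, 61.2]
ee_rot: [-0.032, 1.0, 0.0, -0.0]
contact_force: [-1.2, -2.3, -0.4]
gripper_width: 34.4
grasp_force: 1.2
clock: 23.65
position: [485.5, -70.0, 61.4]
ee_rot: [-0.032, 1.0, 0.0, 0.0]
contact_force: [-2.0, -2.3, 0.6]
gripper_width: 34.4
grasp_force: 1.0
clock: 24.45
position: [487.8, -64.6, 61.5]
ee_rot: [-0.032, 0.999, 0.0, 0.001]
contact_force: [1.7, -3.5, -1.6]
gripper_width: 34.1
grasp_force: 1.7
```

```bash
python3 -m handwheel '[{"x":0.005,"y":0.015,"z":0,"ax":0,"ay":0,"az":0},{"x":0,"y":0,"z":0,"ax":0,"ay":0,"az":0},{"x":0.005,"y":0.01,"z":0,"ax":0,"ay":0,"az":0},{"x":0,"y":0,"z":0,"ax":0,"ay":0,"az":0},{"x":0,"y":0,"z":0,"ax":0,"ay":0,"az":0},{"x":0,"y":0,"z":0,"ax":0,"ay":0,"az":0},{"x":0,"y":0,"z":0,"ax":0,"ay":0,"az":0},{"x":0,"y":0,"z":0,"ax":0,"ay":0,"az":0}]'
```

```text
clock: 25.25
position: [487.7, -63.8, 61.3]
ee_rot: [-0.032, 0.999, -0.003, -0.002]
contact_force: [2.9, -25.5, -1.0]
gripper_width: 34.0
grasp_force: 12.3
```

Firmly at the stop (25 N). I'll back off to centre and rise clear.

```bash
python3 -m handwheel '[{"x":0,"y":-0.03,"z":0,"ax":0,"ay":0,"az":0},{"x":0,"y":-0.03,"z":0,"ax":0,"ay":0,"az":0},{"x":0,"y":-0.01,"z":0,"ax":0,"ay":0,"az":0},{"x":0,"y":0,"z":0.1,"ax":0,"ay":0,"az":0},{"x":0,"y":0,"z":0.2,"ax":0,"ay":0,"az":0},{"x":0,"y":0,"z":0.2,"ax":0,"ay":0,"az":0},{"x":0,"y":0,"z":0.2,"ax":0,"ay":0,"az":0},{"x":0,"y":0,"z":0.2,"ax":0,"ay":0,"az":0}]'
python3 -m handwheel '[{"x":-0.2,"y":0,"z":0,"ax":0,"ay":0,"az":0},{"x":-0.2,"y":0,"z":0,"ax":0,"ay":0,"az":0},{"x":-0.1,"y":0.1,"z":0,"ax":0,"ay":0,"az":0},{"x":0,"y":0.2,"z":0,"ax":0,"ay":0,"az":0},{"x":0,"y":0.2,"z":0,"ax":0,"ay":0,"az":0},{"x":0,"y":0.2,"z":0,"ax":0,"ay":0,"az":0},{"x":0,"y":0.2,"z":0,"ax":0,"ay":0,"az":0},{"x":0,"y":0,"z":0,"ax":0,"ay":0,"az":0}]'
python3 - <<'E'
from h import *
_,a=grab("scene"); _,b=grab("top")
A=cv2.resize(a[170:270,165:305],(560,400),interpolation=cv2.INTER_CUBIC)[:,60:460]
B=cv2.resize(b[130:230,205:345],(560,400),interpolation=cv2.INTER_CUBIC)[:,80:480]
cv2.imwrite("pics/end.png",np.hstack([cv2.resize(a[170:270,165:305],(400,286)),cv2.resize(b[130:230,205:345],(400,286))]))
E
```

```text
clock: 26.05
position: [488.9, -72.9, 243.2]
ee_rot: [-0.032, 0.999, 0.0, 0.0]
contact_force: [1.2, -0.1, -0.1]
gripper_width: 34.0
grasp_force: 0.0
clock: 26.85
position: [389.2, 110.4, 241.6]
ee_rot: [-0.035, 0.999, 0.001, 0.0]
contact_force: [-0.5, 0.4, -0.4]
gripper_width: 34.3
grasp_force: 0.0
```

View pics/end.png

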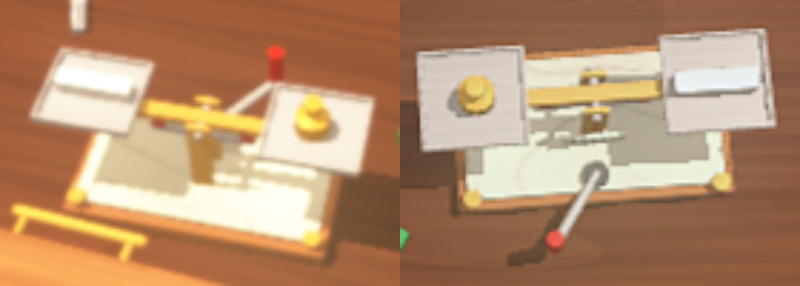

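The lever is back at its left stop, the beam is level, both loads are in their pans, and the arm is clear.

```bash
python3 -c "
from bench import arm
print(arm.job_done())"
```

```text
the job is handed in; nothing more can be done
None
```

I weighed the silver bar and handed the job in at about 27 s: the beam tipped down on the bar's side and the lever is back at its stop with the beam level, but no verdict came back from the judge.

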